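# Clip the lid into the kettle

## Robot

A 6-joint arm with a two-finger parallel gripper is mounted at the origin on the work surface. World frame = base frame: x ahead of the robot, y to its left, z up, the work surface at z = 0. Lengths are in m, angles in rad, forces in N, time in s.
With the tool pointing down it reaches from about 0.325 to 0.9 m from the base axis. Payload 6.1 kg.
Tool frame: the origin (TCP) lies between the finger pads; the fingertips stand 11 mm ahead of it and the grasp point (between the pads) lies 8 mm behind it; z points along the fingers, y is the line along which they close (so a half turn about z gives the same grasp; the last joint's range is limited). The gripper opens to 87 mm and grips with 3 to 60 N. Pads are 19 mm wide; open, the fingers measure 117 mm over their backs; the gripper's body (75 mm by 190 mm) begins 51 mm behind the grasp point.
Start: joints at [-1.346, 0.22, 1.526, -0, 1.395, -0.126], TCP at [0.215, -0.587, 0.234] pointing down, gripper open.
Joint ranges: [-2.98, 2.98], [-0.91, 2.08], [0.09, 2.57], [-1.24, 4.39], [0.2, 2.65], [-2.68, 2.68]. Speed limits (rad/s): [2.57, 2.57, 3.01, 3.14, 3.14, 3.14].

## Interface

Orientations are given as a rotation vector (axis times angle).
In Python, from plant import bot, optics, job_done gives the robot as it stands. The module is installed in compiled form; this text tells all that it offers.
- The arm moves only by the tool carry_out, never from a script. Its arguments are lists of equal length, an entry for each row: "dp": the shift along the tool's x, y, z in units of 50 mm (1.0 is 50 mm), a list of three; "angular": the turn, a rotation vector about the tool's x, y, z in units of 6 degrees (1.0 is 6 degrees), a list of three; "gripper": the finger opening in mm, from 0 to 87. In form: {"dp": [[x, y, z], ...], "angular": [[rx, ry, rz], ...], "gripper": [gripper, ...]}. A call has 1 to 8 rows; each row shifts and turns the commanded pose from where the row before left it, along the tool's axes as they then stand; what a row does not reach is not made up. A row lasts 1/8 s, in which the tool goes at most 62.5 mm and 10.7 degrees, less where a joint would pass 70% of its speed; a pose out of reach is approached as far as the arm can. A call is refused whole if a number of a shift passes 1 or a number of a turn 1, either way. A call with a gripper value outside its range is refused whole. The fingers move at their own pace and stop on an object; "squeeze" is the grip in N (left out, the last holds). Time passes only in rows, so rows that do not move let the fingers close. It gives the time, the measured TCP pose, the force, the opening and the grip force at its end, in the units of the state.
- bot.get_state(): the state, without advancing time (a new reading comes with each control period).
- optics.grab_frame(name): name is "scene" or "side" or "wrist"; returns a dict with "color" (384x512x3 uint8, red, green, blue), "mtx" (3x3 intrinsics, pixels), "dist_coeffs" ([k1, k2, p1, p2, k3] as OpenCV has them; the pictures are not rectified), "R" (3x3) and "t" (3): a world point X has camera coordinates R X + t; the wrist camera has in their place "tool_from_camera" (4x4, takes a point from camera to tool coordinates, whose origin is the TCP and whose axes are the flange's). Camera axes: x right, y down, z forward; pixel columns grow to the right and rows downward; lengths in m; the calibration is good to about 2 mm. A picture is of the moment at which its call begins: read the wrist's pose just before it. There is no depth.
- job_done(): hands the job in; it is judged then, once.
The state is a dict: "clock": time; "joint_pos": joint angles; "qvel": joint speeds; "tau": joint torques, N m; "position": TCP position; "tcp_rot": TCP orientation; "contact_force": force on the tool from outside, world axes, zero at the start; "ft_torque": the same for the moment, N m; "finger_gap": opening from 0.0 (shut) to 1.0 (fully open); "finger_force": force on a finger pad.
Only numpy, scipy, OpenCV 4.12 (cv2) and the standard library are available. Lean on these libraries where they do the work, as an engineer would, in place of code of your own. Each camera call takes 0.05 s, during which the arm holds its last target. There are 200 camera calls.

## Task

The kettle's push-in lid is lying on the draining mat: pinch its two orange spring tabs together, lift it by them and, with the tabs still pinched, fit it into the kettle's mouth and press it gently down against the springy seal until it is fully home. Then let the tabs spring out so that they lock under the rim, and take the hand away. Do not force the lid, and leave the mug, bottle and jar as they are.

Things in the scene. Friction and masses are not known exactly. Their poses are not given: they have to be found in the camera images.
- lid: Loose kettle lid, 95 to 155 g, plug down on the mat. Origin: centre of the plug's underside; z up, tabs on its +y and -y sides. Light grey round plug, diameter 76 mm, z = 0 to 20 mm, lower edge chamfered 3.5 mm wide x 4.5 mm high; black flange, diameter 96 mm, z = 20 to 25 mm; a black block 26 x 24 mm between the tabs up to z = 35 mm. Any yaw fits the kettle.
- lid_tabs (a point): Point on the lid's axis midway between the two upright orange tabs, 41 mm above the plug's underside; axes as the lid's. Tabs: z = 26 to 56 mm above the plug's underside, 24 mm wide (x), 6 mm thick, outer faces 58 mm apart (y) at rest, 46 mm apart fully pinched, both against stops.
- tab_left (a joint): Inward travel of the +y tab: 0 = sprung out (rest), 0.006 m = fully pinched; 6 N at rest, 12 N fully pinched. It carries a square latch (16 mm wide, 6 to 12 mm above the plug's underside) reaching 42.5 mm from the lid's axis at rest, 36.5 mm (inside the plug) when pinched; it clears the mouth from 0.0045 m. Unbevelled: unpinched, the lid does not enter.
- tab_right (a joint): The same for the tab on the lid's -y side.
- kettle: Fixed black kettle; origin: centre of its underside, z up. Radius 80 mm at the foot, 57 mm at the neck; handle to +x, out to 128 mm and up to z = 142 mm; short spout to -x. On top a steel ring, outer diameter 107 mm, with a round mouth of 78 mm; it is 6 mm thick, with free space of 50 mm radius under it for the latches. More than 30 N between lid and kettle does damage.
- kettle_mouth (a point): On the kettle's axis, 150 mm above the worktop, z up: the lowest place the centre of the mouth can have. The steel ring is screwed in and its top stands 0 to 14 mm above this point: not measured, to be felt. The latches pass under the ring only with the lid's flange within 2 mm of its top; let go, the lid rises by up to 2 mm until they bear.
- kettle_neck (a point): On the kettle's axis, 140 mm above the worktop. Around the mouth, in the steel ring, lies a red sprung seal (radius 42 to 46.5 mm) 5 mm proud of the steel: it meets the lid's flange and pushes up with 4 N at first touch, 8 N halfway, 12 N once the flange is down on the steel (hard stop, fully home).
- mat: Fixed grey ribbed draining mat, 150 x 150 x 6 mm, origin at the centre of its underside on the worktop. The lid starts on it, up to 20 mm off its centre.
- mug: Bystander: blue mug, radius 40 mm, 92 mm high, origin at the centre of its underside, handle towards its +y. Not to be moved.
- bottle: Bystander: yellow bottle with a red cap, radius 30 mm, 165 mm high, origin at the centre of its underside. Not to be moved.
- jar: Bystander: amber jar, radius 36 mm, 105 mm high, origin at the centre of its underside. Not to be moved.
There are look-alikes about, which are no part of the job. Leave any purple or red look-alike of the lid alone.

How it is judged:
By the outcome, as a careful person would: the job done as asked, in the order asked, and still so for the second after the job is handed in, with the robot touching nothing.
It also fails if it takes over 58 s, if anything falls off the work surface, if the arm or the gripper's body presses on something with over 40 N, if the wrist force passes 120 N, or if a joint passes its speed limit or range.

## Working session

There is one attempt and no reset: what is moved stays moved. The work goes in short steps, Python scripts to look and compute and a tool call to move; the robot and the scene stay as the last step left them, time stands still between calls to the robot, and variables do not carry over. Pictures are saved under pics/ and viewed, at most 10 in all, crops included, and the job is handed in when it is done.

Besides the shell and the picture viewer there is one more tool, called as name(argument=value, ...), one argument or row to a line, values as JSON. carry_out: Moves the arm, as the interface text tells. Its arguments: {"type":"object","properties":{"dp":{"type":"array","items":{"type":"array","items":{"type":"number"}}},"angular":{"type":"array","items":{"type":"array","items":{"type":"number"}}},"gripper":{"type":"array","items":{"type":"number"}},"squeeze":{"type":"number"}},"required":["dp","angular","gripper"]}

```bash
mkdir -p pics; cat > h.py <<'E'
import numpy as np, cv2
from plant import bot, optics, job_done
def snap(n,tag):
    f=optics.grab_frame(n); cv2.imwrite(f'pics/{tag}.png',f['color'][:,:,::-1]); np.save(f'pics/{tag}.npy',f,allow_pickle=True); return f
def ray(f,uv,st=None):
    p=cv2.undistortPoints(np.array([[uv]],float),np.array(f['mtx']),np.array(f['dist_coeffs']))[0,0]
    d=np.array([p[0],p[1],1.])
    if 'R' in f:
        R=np.array(f['R']);t=np.array(f['t']);return -R.T@t,R.T@d
    T=np.array(f['tool_from_camera']);Rw=cv2.Rodrigues(np.array(st['tcp_rot'],float))[0]
    return Rw@T[:3,3]+np.array(st['position']),Rw@T[:3,:3]@d
def on(f,uv,z,st=None):
    c,d=ray(f,uv,st);return c+d*(z-c[2])/d[2]
def tri(r1,r2):
    (a,d),(b,e)=r1,r2
    s=np.linalg.lstsq(np.c_[d,-e],b-a,rcond=None)[0]
    return (a+s[0]*d+b+s[1]*e)/2, np.linalg.norm(a+s[0]*d-b-s[1]*e)
E
python3 - <<'E'
from h import *
np.set_printoptions(precision=4,suppress=True)
print(bot.get_state())
a=snap('scene','s0')['color'];b=snap('side','d0')['color']
cv2.imwrite('pics/both.png',np.vstack([a,b])[:,:,::-1][:, :])
im=cv2.imread('pics/both.png');print(im.shape)
cv2.imwrite('pics/both2.png',cv2.resize(np.hstack([im[:384],im[384:]]),(800,300),interpolation=cv2.INTER_AREA))
E
```

```text
{'clock': 0.0, 'joint_pos': array([-1.3461,  0.2212,  1.5276, -0.    ,  1.3947, -0.1261]), 'qvel': array([-0.0009,  0.0005, -0.0015, -0.0004, -0.0015,  0.0013]), 'tau': array([ -0.0037, -49.4621, -38.7381,   0.0699,   0.0568,  -0.0001]), 'position': array([ 0.2146, -0.5864,  0.2324]), 'tcp_rot': array([-3.0915, -0.5479,  0.0002]), 'contact_force': array([ 0.7319, -0.2762, -0.6181]), 'ft_torque': array([-0.0092,  0.0479,  0.0166]), 'finger_force': 0.0, 'finger_gap': 1.0023606802524196}
(768, 512, 3)
```

View pics/s0.png

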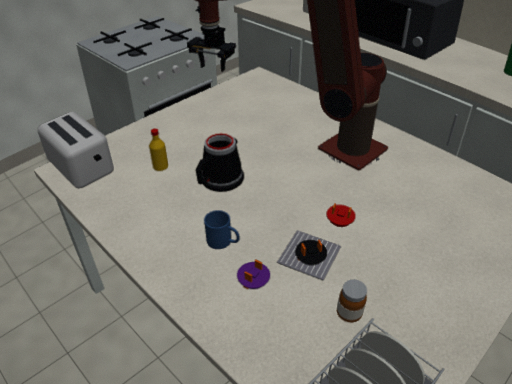

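View pics/d0.png

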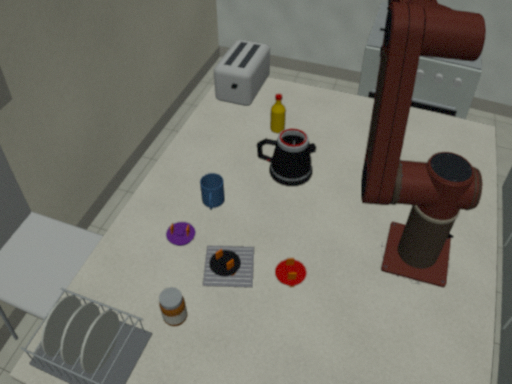

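The scene view shows the lid on the mat at (312,251), with tabs near (304,249) and (320,246), and the kettle's red seal near (221,142). In the side view the lid is at (225,263) and the seal at (293,140). The purple and red lids are the decoys.

```bash
python3 - <<'E'
from h import *
np.set_printoptions(precision=4,suppress=True)
def cen(m,box):
    x0,y0,x1,y1=box; k=np.zeros_like(m,np.uint8);k[y0:y1,x0:x1]=m[y0:y1,x0:x1]
    n,l,s,c=cv2.connectedComponentsWithStats(k)
    return [(c[i],s[i,4],s[i,:4]) for i in np.argsort(-s[1:,4])+1 if s[i,4]>4]
F={}
for tag,bl,bk in (('s0',(290,230,335,270),(195,125,245,165)),('d0',(208,245,242,280),(270,122,315,155))):
    f=np.load(f'pics/{tag}.npy',allow_pickle=True).item();F[tag]=f
    c=f['color'];hsv=cv2.cvtColor(c,cv2.COLOR_RGB2HSV);H,S,V=cv2.split(hsv)
    o=((H<16)&(S>150)&(V>90)).astype(np.uint8)
    r=(((H<8)|(H>170))&(S>110)&(V>60)).astype(np.uint8)
    bk_=(c.max(2)<50).astype(np.uint8)
    for nm,m,b,z in (('tab',o,bl,.047),('flange',bk_,bl,.031),('seal',r,bk,.16)):
        for q in cen(m,b)[:3]: print(tag,nm,q,on(f,q[0],z))
    x0,y0,x1,y1=bk; k=np.zeros_like(r);k[y0:y1,x0:x1]=r[y0:y1,x0:x1]
    pts=cv2.findNonZero(k); e=cv2.fitEllipse(cv2.convexHull(pts));print('ell',e);f['e']=e[0]
print(tri(ray(F['s0'],F['s0']['e']),ray(F['d0'],F['d0']['e'])))
def col(tag,uv,z):print(tag,uv,on(F[tag],uv,z))
col('s0',(219,240),0.0);col('s0',(160,168),0);col('s0',(351,315),0);col('s0',(341,215),.025);col('s0',(254,275),.025)
E
```

```text
s0 tab (array([303.25, 246.  ]), np.int32(12), array([302, 243,   4,   7], dtype=int32)) [0.5708 0.2314 0.047 ]
s0 tab (array([319.6667, 242.3333]), np.int32(9), array([318, 240,   4,   6], dtype=int32)) [0.5251 0.2564 0.047 ]
s0 flange (array([310.7799, 252.5784]), np.int32(536), array([295, 240,  32,  25], dtype=int32)) [0.5631 0.2556 0.031 ]
s0 seal (array([219.3571, 142.051 ]), np.int32(98), array([206, 134,  27,  16], dtype=int32)) [ 0.4959 -0.2224  0.16  ]
ell ((219.42103576660156, 141.17430114746094), (15.687264442443848, 26.747392654418945), 86.76795959472656)
d0 tab (array([229.697 , 263.1515]), np.int32(33), array([227, 259,   6,   9], dtype=int32)) [0.5365 0.2583 0.047 ]
d0 tab (array([218.2857, 253.2143]), np.int32(28), array([216, 250,   6,   8], dtype=int32)) [0.5824 0.2359 0.047 ]
d0 flange (array([224.4473, 263.4895]), np.int32(474), array([210, 251,  30,  25], dtype=int32)) [0.5557 0.2545 0.031 ]
d0 seal (array([290.2464, 140.8551]), np.int32(69), array([280, 130,  26,  16], dtype=int32)) [ 0.4949 -0.2075  0.16  ]
d0 seal (array([301.6364, 131.9091]), np.int32(11), array([298, 130,   8,   6], dtype=int32)) [ 0.4713 -0.2672  0.16  ]
d0 seal (array([292.5, 129. ]), np.int32(8), array([289, 129,   8,   1], dtype=int32)) [ 0.5058 -0.2719  0.16  ]
ell ((292.6732177734375, 137.0744171142578), (17.29609489440918, 26.34373664855957), 94.42210388183594)
(array([ 0.4923, -0.2269,  0.1609]), np.float64(0.0021746072215581775))
s0 (219, 240) [0.7047 0.0024 0.    ]
s0 (160, 168) [ 0.6214 -0.4351  0.    ]
s0 (351, 315) [0.6353 0.4647 0.    ]
s0 (341, 215) [0.3656 0.2169 0.025 ]
s0 (254, 275) [0.7376 0.1939 0.025 ]
```

carry_out(
  dp=[
    [0.7,-0.78,-0.2],
    [0.7,-0.78,-0.2],
    [0.7,-0.78,-0.2],
    [0.7,-0.78,-0.2],
    [0.7,-0.78,-0.1],
    [0.7,-0.78,-0.1],
    [0.7,-0.78,0],
    [0.7,-0.78,0],
  ],
  angular=[
    [0,0,0],
    [0,0,0],
    [0,0,0],
    [0,0,0],
    [0,0,0],
    [0,0,0],
    [0,0,0],
    [0,0,0],
  ],
  gripper=[87,87,87,87,87,87,87,87],
)

```text
clock: 1.1
position: [0.3707, -0.196, 0.2834]
tcp_rot: [3.093, 0.548, 0.0]
contact_force: [0.8, 0.0, 0.3]
finger_gap: 0.999
finger_force: 0.0
```

carry_out(
  dp=[
    [0.7,-0.78,0],
    [0.7,-0.78,0],
    [0.7,-0.78,0],
    [0.7,-0.78,0],
    [0.7,-0.78,0],
    [0.7,-0.78,0],
    [0.7,-0.78,0],
    [0.7,-0.78,0],
  ],
  angular=[
    [0,0,0],
    [0,0,0],
    [0,0,0],
    [0,0,0],
    [0,0,0],
    [0,0,0],
    [0,0,0],
    [0,0,0],
  ],
  gripper=[87,87,87,87,87,87,87,87],
)

```text
clock: 2.1
position: [0.5264, 0.1932, 0.2831]
tcp_rot: [3.093, 0.549, -0.001]
contact_force: [-0.3, -1.0, -0.2]
finger_gap: 0.997
finger_force: 0.0
```

carry_out(
  dp=[
    [0,0,0],
    [0,0,0],
    [0,0,0],
    [0,0,0],
    [0,0,0],
    [0,0,0],
    [0,0,0],
    [0,0,0],
  ],
  angular=[
    [0,0,-0.92],
    [0,0,-0.92],
    [0,0,-0.92],
    [0,0,-0.92],
    [0,0,-0.92],
    [0,0,-0.92],
    [0,0,-0.92],
    [0,0,-0.92],
  ],
  gripper=[87,87,87,87,87,87,87,87],
)

```text
clock: 3.1
position: [0.5259, 0.1914, 0.2829]
tcp_rot: [-2.657, -1.675, 0.002]
contact_force: [0.0, 0.5, 0.2]
finger_gap: 1.001
finger_force: 0.0
```

```bash
python3 - <<'E'
from h import *
np.set_printoptions(precision=4,suppress=True)
s=bot.get_state();f=snap('wrist','w1');print(s['position'],cv2.Rodrigues(s['tcp_rot'])[0],s['joint_pos'],f['tool_from_camera'])
E
```

```text
[0.5259 0.1914 0.2829] [[ 0.4314  0.9021 -0.0011]
 [ 0.9021 -0.4314 -0.0002]
 [-0.0007 -0.0009 -1.    ]] [0.2082 0.0364 1.6363 0.     1.4701 0.6543] [[ 0.0005 -0.9663 -0.2573  0.0705]
 [ 1.      0.0009 -0.0014  0.0001]
 [ 0.0016 -0.2573  0.9663 -0.1513]
 [ 0.      0.      0.      1.    ]]
```

View pics/w1.png

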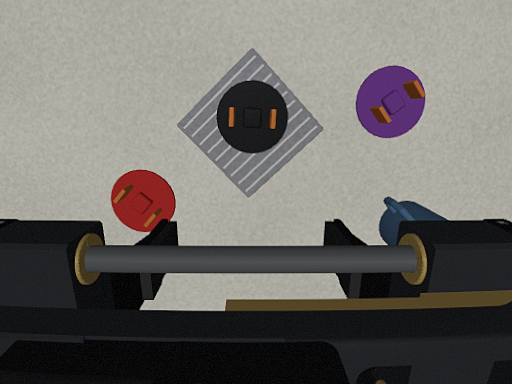

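The wrist view shows the lid on the mat at (252,117), with its tabs at (232,117) and (273,119), almost aligned with the closing axis.

```bash
cat >> h.py <<'E'
def tabs(f,s,box,z):
    c=f['color'];H,S,V=cv2.split(cv2.cvtColor(c,cv2.COLOR_RGB2HSV))
    m=((H<18)&(S>140)&(V>60)).astype(np.uint8);x0,y0,x1,y1=box;k=m*0;k[y0:y1,x0:x1]=m[y0:y1,x0:x1]
    n,l,st,ce=cv2.connectedComponentsWithStats(k)
    i=np.argsort(-st[1:,4])[:2]+1
    P=[]
    for j in i:
        P.append(on(f,ce[j],z,s)); print(ce[j],st[j],P[-1])
    return P
def totool(s,dw):
    return cv2.Rodrigues(s['tcp_rot'])[0].T@np.array(dw)/.05
E
python3 - <<'E'
from h import *
np.set_printoptions(precision=4,suppress=True)
f=np.load('pics/w1.npy',allow_pickle=True).item();s=bot.get_state()
P=tabs(f,s,(215,90,290,145),.05)
d=P[0]-P[1];print('sep',np.linalg.norm(d),'mid',(P[0]+P[1])/2,'ang tool',np.degrees(np.arctan2(*(totool(s,d)[[0,1]]))))
c=f['color'];k=np.zeros(c.shape[:2],np.uint8);k[75:160,205:300]=(c.max(2)<50)[75:160,205:300]
e=cv2.minEnclosingCircle(max(cv2.findContours(k,0,1)[0],key=cv2.contourArea));print(e)
g=on(f,e[0],.031,s);print('flange',g,'diam',2*np.linalg.norm(on(f,(e[0][0]+e[1],e[0][1]),.031,s)-g))
print(totool(s,[*(g[:2]-s['position'][:2]),0]))
E
```

```text
[272.6066 118.2541] [269 109   8  20 122] [0.5788 0.2386 0.05  ]
[231.3214 116.6696] [229 107   6  20 112] [0.5323 0.2628 0.05  ]
sep 0.052466698853787685 mid [0.5556 0.2507 0.05  ] ang tool -2.1058077212740773
((251.935791015625, 116.36703491210938), 36.065738677978516)
flange [0.5561 0.2517 0.031 ] diam 0.09608004763606139
[ 1.3479  0.029  -0.0009]
```

carry_out(
  dp=[
    [0,0,0],
    [0.34,-0.005,0],
    [0.34,-0.005,0.4],
    [0.34,-0.005,0.7],
    [0.33,-0.005,0.7],
    [0,0,0.7],
    [0,0,0.5],
    [0,0,0],
  ],
  angular=[
    [0,0,0.35],
    [0,0,0],
    [0,0,0],
    [0,0,0],
    [0,0,0],
    [0,0,0],
    [0,0,0],
    [0,0,0],
  ],
  gripper=[87,87,87,87,87,87,87,87],
  squeeze=35,
)

```text
clock: 4.15
position: [0.5551, 0.252, 0.1306]
tcp_rot: [-2.69, -1.621, 0.008]
contact_force: [-0.2, -0.7, 0.4]
finger_gap: 1.001
finger_force: 0.0
```

```bash
python3 - <<'E'
from h import *
np.set_printoptions(precision=4,suppress=True)
s=bot.get_state();f=snap('wrist','w2');print(s['position'],s['contact_force'],totool(s,np.array([.556,.2515,.047])-s['position']))
E
```

```text
[0.5551 0.252  0.1306] [-0.2343 -0.6767  0.3563] [0.0053 0.0264 1.6722]
```

View pics/w2.png

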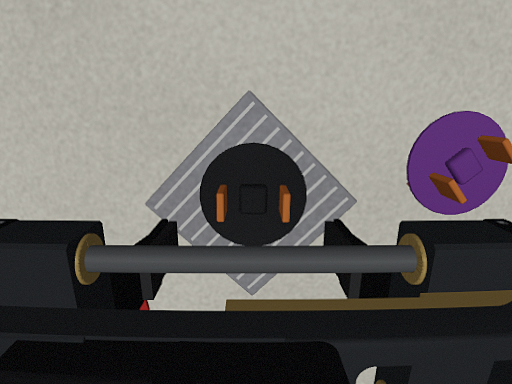

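The lid sits centred at (253,195) and its tabs at (221,203) and (285,203) lie symmetric between the fingers. I'll descend and pinch.

carry_out(
  dp=[
    [0,0.02,0.5],
    [0,0,0.5],
    [0,0,0.4],
    [0,0,0.26],
    [0,0,0],
    [0,0,0],
    [0,0,0],
  ],
  angular=[
    [0,0,0],
    [0,0,0],
    [0,0,0],
    [0,0,0],
    [0,0,0],
    [0,0,0],
    [0,0,0],
  ],
  gripper=[87,87,87,87,87,70,62],
  squeeze=35,
)

```text
clock: 5.08
position: [0.5586, 0.2515, 0.0517]
tcp_rot: [2.69, 1.621, 0.003]
contact_force: [-0.2, -0.5, 0.4]
finger_gap: 0.852
finger_force: 0.0
```

carry_out(
  dp=[
    [0,0,0],
    [0,0,0],
    [0,0,0],
    [0,0,0],
    [0,0,0],
    [0,0,0],
    [0,0,0],
    [0,0,0],
  ],
  angular=[
    [0,0,0],
    [0,0,0],
    [0,0,0],
    [0,0,0],
    [0,0,0],
    [0,0,0],
    [0,0,0],
    [0,0,0],
  ],
  gripper=[58,54,50,40,40,40,40,40],
  squeeze=35,
)

```text
clock: 6.08
position: [0.558, 0.2514, 0.0515]
tcp_rot: [2.69, 1.622, 0.001]
contact_force: [-1.9, -0.8, 7.0]
finger_gap: 0.496
finger_force: 35.0
```

```bash
python3 - <<'E'
from h import *
np.set_printoptions(precision=4,suppress=True)
s=bot.get_state();print(s['position'],s['contact_force'],s['ft_torque'],s['finger_gap'],s['finger_force'])
f=snap('wrist','w3')
cv2.imwrite('pics/w3c.png',cv2.resize(f['color'][130:330,100:420,::-1],(800,500)))
E
```

```text
[0.558  0.2514 0.0515] [-1.9069 -0.7639  7.0121] [-0.1774  0.4637 -0.0297] 0.4956411371362594 35.00181019306183
```

View pics/w3c.png

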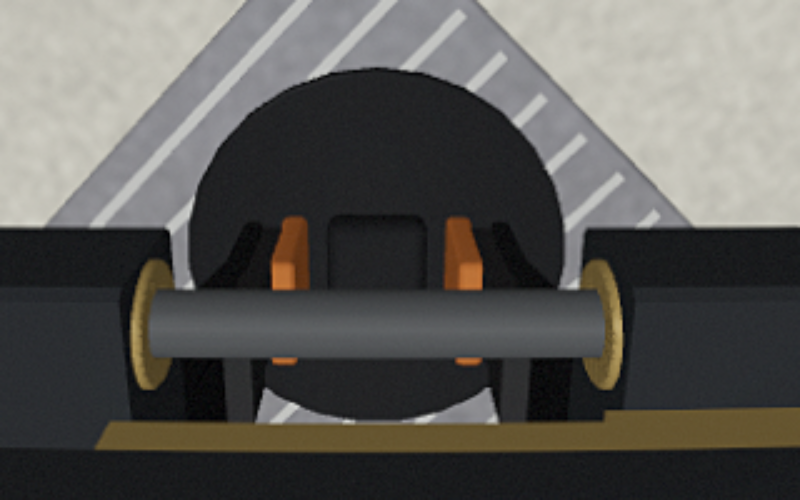

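carry_out(
  dp=[
    [0,0,0],
    [0,0,0],
    [0,0,0.07],
    [0,0,0],
    [0,0,0],
    [0,0,0],
  ],
  angular=[
    [0,0,0],
    [0,0,0],
    [0,0,0],
    [0,0,0],
    [0,0,0],
    [0,0,0],
  ],
  gripper=[66,66,66,66,61,61],
  squeeze=35,
)

```text
clock: 6.88
position: [0.5576, 0.2512, 0.0468]
tcp_rot: [-2.691, -1.622, 0.001]
contact_force: [0.3, -0.2, -0.5]
finger_gap: 0.706
finger_force: 0.0
```

carry_out(
  dp=[
    [0,0,0],
    [0,0,0],
    [0,0,0],
    [0,0,0],
    [0,0,0],
  ],
  angular=[
    [0,0,0],
    [0,0,0],
    [0,0,0],
    [0,0,0],
    [0,0,0],
  ],
  gripper=[55,50,44,40,40],
  squeeze=35,
)

```text
clock: 7.5
position: [0.558, 0.2513, 0.0476]
tcp_rot: [2.691, 1.622, 0.001]
contact_force: [-1.3, -0.6, 5.0]
finger_gap: 0.503
finger_force: 35.0
```

carry_out(
  dp=[
    [0,0,-0.1],
    [0,0,-0.3],
    [0,0,-0.6],
    [0,0,-0.8],
    [0,0,-0.8],
    [0,0,-0.8],
    [0,0,-0.8],
    [0,0,-0.4],
  ],
  angular=[
    [0,0,0],
    [0,0,0],
    [0,0,0],
    [0,0,0],
    [0,0,0],
    [0,0,0],
    [0,0,0],
    [0,0,0],
  ],
  gripper=[40,40,40,40,40,40,40,40],
)

```text
clock: 8.5
position: [0.5587, 0.2515, 0.2807]
tcp_rot: [2.69, 1.621, 0.007]
contact_force: [-0.1, -1.2, -0.8]
finger_gap: 0.505
finger_force: 35.0
```

```bash
python3 - <<'E'
from h import *
np.set_printoptions(precision=4,suppress=True)
s=bot.get_state();f=snap('wrist','w4');print(s['position'],s['contact_force'],s['ft_torque'],s['finger_gap'],s['joint_pos'])
print(totool(s,np.array([.4923,-.2269,.27])-s['position']))
a=snap('side','d4')['color']
cv2.imwrite('pics/w4c.png',np.hstack([cv2.resize(f['color'][:,:,::-1],(400,300)),cv2.resize(a[100:325,130:430,::-1],(400,300))]))
E
```

```text
[0.5587 0.2515 0.2807] [-0.1024 -1.1816 -0.845 ] [-0.0153 -0.0567  0.0369] 0.5047202318464775 [0.2943 0.161  1.5065 0.     1.4695 0.7802]
[-9.0811  3.2938  0.1952]
```

View pics/w4c.png

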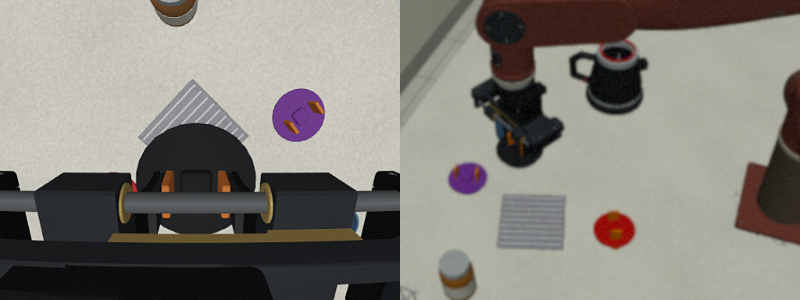

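The left image shows the lid held level at (196,180). The right image shows it hanging under the gripper with the mat empty. Next I'll carry it to a spot where the wrist camera can see the kettle's mouth.

carry_out(
  dp=[
    [-0.3,0.1,-0.2],
    [-0.69,0.2,-0.3],
    [-0.69,0.2,-0.3],
    [-0.69,0.2,-0.2],
    [-0.69,0.2,0],
    [-0.69,0.2,0],
    [-0.69,0.2,0],
    [-0.69,0.2,0],
  ],
  angular=[
    [0,0,0],
    [0,0,0],
    [0,0,0],
    [0,0,0],
    [0,0,0],
    [0,0,0],
    [0,0,0],
    [0,0,0],
  ],
  gripper=[40,40,40,40,40,40,40,40],
)

```text
clock: 9.6
position: [0.5027, -0.0124, 0.3252]
tcp_rot: [-2.689, -1.62, 0.004]
contact_force: [0.9, -0.2, -1.8]
finger_gap: 0.501
finger_force: 35.0
```

carry_out(
  dp=[
    [-0.69,0.2,0],
    [-0.69,0.2,0],
    [-0.69,0.2,0],
    [-0.69,0.2,0],
    [-0.69,0.2,0],
    [-0.69,0.2,0],
    [-0.69,0.2,0],
    [-0.69,0.2,0],
  ],
  angular=[
    [0,0,0],
    [0,0,0],
    [0,0,0],
    [0,0,0],
    [0,0,0],
    [0,0,0],
    [0,0,0],
    [0,0,0],
  ],
  gripper=[40,40,40,40,40,40,40,40],
)

```text
clock: 10.6
position: [0.4443, -0.2931, 0.3252]
tcp_rot: [-2.688, -1.619, 0.002]
contact_force: [0.8, -1.2, -1.4]
finger_gap: 0.507
finger_force: 35.0
```

carry_out(
  dp=[
    [-0.35,0.1,0],
    [0,0,0],
    [0,0,0],
  ],
  angular=[
    [0,0,0],
    [0,0,0],
    [0,0,0],
  ],
  gripper=[40,40,40],
)

```text
clock: 10.98
position: [0.4424, -0.3089, 0.3267]
tcp_rot: [-2.689, -1.622, -0.0]
contact_force: [0.4, 0.8, -0.8]
finger_gap: 0.503
finger_force: 35.0
```

```bash
python3 - <<'E'
from h import *
np.set_printoptions(precision=4,suppress=True)
s=bot.get_state();f=snap('wrist','w5');np.save('pics/s5.npy',s,allow_pickle=True)
print(s['position'],s['contact_force'],s['finger_gap'])
E
```

```text
[ 0.4424 -0.3089  0.3267] [ 0.4414  0.847  -0.7609] 0.5034027627852173
```

View pics/w5.png

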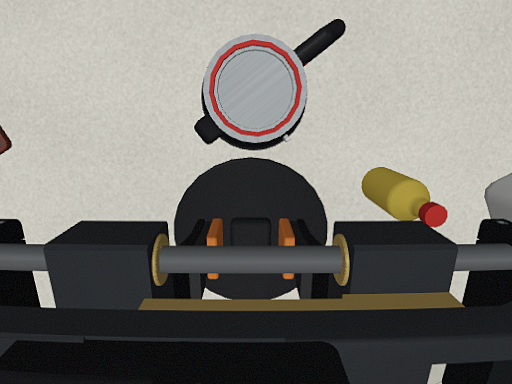

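The whole steel ring is in view, centred at about (255,88) with the red seal around it, and the held lid's flange front arc is clear at (250,160).

```bash
python3 - <<'E'
from h import *
np.set_printoptions(precision=4,suppress=True)
f=np.load('pics/w5.npy',allow_pickle=True).item();s=np.load('pics/s5.npy',allow_pickle=True).item()
c=f['color'];H,S,V=cv2.split(cv2.cvtColor(c,cv2.COLOR_RGB2HSV))
r=(((H<8)|(H>170))&(S>110)&(V>60)).astype(np.uint8);k=r*0;k[20:150,190:320]=r[20:150,190:320]
cs,hi=cv2.findContours(k,cv2.RETR_CCOMP,cv2.CHAIN_APPROX_NONE)
o=max(cs,key=cv2.contourArea); print(len(cs),cv2.fitEllipse(o))
def circ(P):
    A=np.c_[2*P[:,:2],np.ones(len(P))];x=np.linalg.lstsq(A,(P[:,:2]**2).sum(1),rcond=None)[0]
    R=np.sqrt(x[2]+x[0]**2+x[1]**2);return x[:2],R,np.std(np.linalg.norm(P[:,:2]-x[:2],axis=1)-R)
hole=[q for i,q in enumerate(cs) if hi[0,i,3]>=0 and cv2.contourArea(q)>1000]
for z in (.155,.162,.169):
    print(z,'outer',circ(np.array([on(f,q[0],z,s) for q in o])),[('inner',circ(np.array([on(f,q[0],z,s) for q in h]))) for h in hole])
# steel ring outer: bright low-sat disc
g=((S<40)&(V>130)).astype(np.uint8)
# flange arc
T=np.array(f['tool_from_camera']);M=np.array(f['mtx']);D=np.array(f['dist_coeffs'])
b=(c.max(2)<60).astype(np.uint8);pts=[]
for x in range(190,315,3):
    ys=np.where(b[152:225,x])[0]
    if len(ys): pts.append((x,152+ys[0]))
p=cv2.undistortPoints(np.array(pts,float)[:,None],M,D)[:,0];d=np.c_[p,np.ones(len(p))]@T[:3,:3].T
for tz in (.0126,.0166,.0216):
    P=T[:3,3]+d*((tz-T[2,3])/d[:,2])[:,None]; print('flange tool',tz,circ(P))
E
```

```text
3 ((254.83261108398438, 87.67340850830078), (90.76087951660156, 94.71280670166016), 2.091278314590454)
0.155 outer (array([ 0.4909, -0.2258]), np.float64(0.04748093441606486), np.float64(0.000397809909757099)) [('inner', (array([ 0.4909, -0.2262]), np.float64(0.04374139324691809), np.float64(0.00038365703509998084)))]
0.162 outer (array([ 0.4906, -0.2263]), np.float64(0.046452074334130296), np.float64(0.0003891898027313779)) [('inner', (array([ 0.4905, -0.2266]), np.float64(0.0427935649450215), np.float64(0.00037534360543767757)))]
0.169 outer (array([ 0.4903, -0.2267]), np.float64(0.04542321425219211), np.float64(0.0003805696957056555)) [('inner', (array([ 0.4902, -0.227 ]), np.float64(0.0418457366431232), np.float64(0.00036703017577537187)))]
flange tool 0.0126 (array([ 0.0011, -0.0002]), np.float64(0.045584590129566616), np.float64(0.0001679545504787179))
flange tool 0.0166 (array([-0.0006, -0.0002]), np.float64(0.04669687851991822), np.float64(0.00017205273137873761))
flange tool 0.0216 (array([-0.0027, -0.0002]), np.float64(0.04808723900785776), np.float64(0.00017717545750376047))
```

carry_out(
  dp=[
    [0.3,0.02,0],
    [0.5,0.02,0],
    [0.5,0.02,0],
    [0.45,0.02,0.2],
    [0.2,0,0.5],
    [0,0,0.6],
    [0,0,0.6],
    [0,0,0.2],
  ],
  angular=[
    [0,0,0],
    [0,0,0],
    [0,0,0],
    [0,0,0],
    [0,0,0],
    [0,0,0],
    [0,0,0],
    [0,0,0],
  ],
  gripper=[40,40,40,40,40,40,40,40],
)

```text
clock: 12.02
position: [0.4909, -0.2233, 0.2201]
tcp_rot: [-2.686, -1.622, 0.002]
contact_force: [0.3, -0.8, -1.9]
finger_gap: 0.505
finger_force: 35.0
```

carry_out(
  dp=[
    [0,0,0],
    [0,0,0],
  ],
  angular=[
    [0,0,0],
    [0,0,0],
  ],
  gripper=[40,40],
)

```text
clock: 12.28
position: [0.4924, -0.2257, 0.2237]
tcp_rot: [2.688, 1.621, 0.002]
contact_force: [0.8, -0.7, -1.8]
finger_gap: 0.498
finger_force: 35.0
```

```bash
python3 - <<'E'
from h import *
np.set_printoptions(precision=4,suppress=True)
s=bot.get_state();print(s['position'],s['tcp_rot'],s['contact_force'],totool(s,np.array([.491,-.2254,.209])-s['position']))
E
```

```text
[ 0.4924 -0.2257  0.2237] [2.6884 1.6211 0.0018] [ 0.7608 -0.6501 -1.7973] [-0.0073 -0.0274  0.2938]
```

carry_out(
  dp=[
    [0,-0.02,0.1],
    [0,0,0.1],
    [0,0,0.06],
    [0,0,0],
  ],
  angular=[
    [0,0,0],
    [0,0,0],
    [0,0,0],
    [0,0,0],
  ],
  gripper=[40,40,40,40],
)

```text
clock: 12.78
position: [0.4903, -0.225, 0.2086]
tcp_rot: [-2.69, -1.621, 0.001]
contact_force: [0.6, 0.1, -1.5]
finger_gap: 0.502
finger_force: 35.0
```

carry_out(
  dp=[
    [0,0,0.05],
    [0,0,0.04],
    [0,0,0],
  ],
  angular=[
    [0,0,0],
    [0,0,0],
    [0,0,0],
  ],
  gripper=[40,40,40],
)

```text
clock: 13.15
position: [0.4905, -0.225, 0.2043]
tcp_rot: [-2.69, -1.622, 0.0]
contact_force: [-0.5, -0.9, -0.7]
finger_gap: 0.503
finger_force: 35.0
```

carry_out(
  dp=[
    [0,0,0.04],
    [0,0,0.02],
    [0,0,0],
  ],
  angular=[
    [0,0,0],
    [0,0,0],
    [0,0,0],
  ],
  gripper=[40,40,40],
)

```text
clock: 13.52
position: [0.4905, -0.225, 0.2014]
tcp_rot: [-2.69, -1.622, 0.0]
contact_force: [-0.0, -0.2, -1.6]
finger_gap: 0.506
finger_force: 35.0
```

carry_out(
  dp=[
    [0,0,0.04],
    [0,0,0.02],
    [0,0,0],
  ],
  angular=[
    [0,0,0],
    [0,0,0],
    [0,0,0],
  ],
  gripper=[40,40,40],
)

```text
clock: 13.9
position: [0.4905, -0.225, 0.1984]
tcp_rot: [-2.69, -1.622, 0.0]
contact_force: [0.2, 0.7, -1.3]
finger_gap: 0.501
finger_force: 35.0
```

carry_out(
  dp=[
    [0,0,0.04],
    [0,0,0.02],
    [0,0,0],
  ],
  angular=[
    [0,0,0],
    [0,0,0],
    [0,0,0],
  ],
  gripper=[40,40,40],
)

```text
clock: 14.28
position: [0.4907, -0.2251, 0.1955]
tcp_rot: [2.69, 1.622, 0.0]
contact_force: [-0.4, 0.2, -0.8]
finger_gap: 0.503
finger_force: 35.0
```

carry_out(
  dp=[
    [0,0,0.04],
    [0,0,0.02],
    [0,0,0],
  ],
  angular=[
    [0,0,0],
    [0,0,0],
    [0,0,0],
  ],
  gripper=[40,40,40],
)

```text
clock: 14.65
position: [0.4907, -0.2251, 0.1925]
tcp_rot: [2.69, 1.622, 0.0]
contact_force: [0.9, 0.2, -0.6]
finger_gap: 0.506
finger_force: 35.0
```

carry_out(
  dp=[
    [0,0,0.04],
    [0,0,0.02],
    [0,0,0],
  ],
  angular=[
    [0,0,0],
    [0,0,0],
    [0,0,0],
  ],
  gripper=[40,40,40],
)

```text
clock: 15.02
position: [0.4907, -0.2251, 0.1895]
tcp_rot: [2.69, 1.622, 0.0]
contact_force: [2.4, -0.9, -0.3]
finger_gap: 0.505
finger_force: 35.0
```

carry_out(
  dp=[
    [0,0,0.03],
    [0,0,0.02],
    [0,0,0],
  ],
  angular=[
    [0,0,0],
    [0,0,0],
    [0,0,0],
  ],
  gripper=[40,40,40],
)

```text
clock: 15.4
position: [0.4907, -0.2251, 0.187]
tcp_rot: [2.69, 1.622, 0.0]
contact_force: [2.3, -1.3, -0.5]
finger_gap: 0.502
finger_force: 35.0
```

The lid is in the mouth and touching one side lightly, so I'll ease it along +y and continue.

carry_out(
  dp=[
    [0,0.015,0],
    [0,0,0.03],
    [0,0,0.02],
    [0,0,0],
  ],
  angular=[
    [0,0,0],
    [0,0,0],
    [0,0,0],
    [0,0,0],
  ],
  gripper=[40,40,40,40],
)

```text
clock: 15.9
position: [0.491, -0.2253, 0.1848]
tcp_rot: [-2.69, -1.622, 0.001]
contact_force: [-2.7, 1.4, 5.2]
finger_gap: 0.502
finger_force: 35.0
```

carry_out(
  dp=[
    [0,0,0.03],
    [0,0,0],
  ],
  angular=[
    [0,0,0],
    [0,0,0],
  ],
  gripper=[40,40],
)

```text
clock: 16.15
position: [0.4911, -0.2254, 0.1835]
tcp_rot: [-2.69, -1.622, 0.0]
contact_force: [-3.1, 1.0, 7.3]
finger_gap: 0.506
finger_force: 35.0
```

carry_out(
  dp=[
    [0,-0.007,0.02],
    [0,0,0],
  ],
  angular=[
    [0,0,0],
    [0,0,0],
  ],
  gripper=[40,40],
)

```text
clock: 16.4
position: [0.4911, -0.2253, 0.183]
tcp_rot: [2.69, 1.622, 0.0]
contact_force: [-3.9, 2.1, 7.9]
finger_gap: 0.506
finger_force: 35.0
```

carry_out(
  dp=[
    [0,0,0.02],
    [0,0,0],
  ],
  angular=[
    [0,0,0],
    [0,0,0],
  ],
  gripper=[40,40],
)

```text
clock: 16.65
position: [0.4911, -0.2254, 0.1822]
tcp_rot: [2.69, 1.622, 0.0]
contact_force: [-3.9, 2.2, 9.2]
finger_gap: 0.507
finger_force: 35.0
```

carry_out(
  dp=[
    [0,-0.012,0.015],
    [0,0,0],
  ],
  angular=[
    [0,0,0],
    [0,0,0],
  ],
  gripper=[40,40],
)

```text
clock: 16.9
position: [0.491, -0.2253, 0.1818]
tcp_rot: [2.689, 1.621, 0.002]
contact_force: [-2.3, 1.1, 9.9]
finger_gap: 0.507
finger_force: 35.0
```

carry_out(
  dp=[
    [0,0,0.015],
    [0,0,0],
  ],
  angular=[
    [0,0,0],
    [0,0,0],
  ],
  gripper=[40,40],
)

```text
clock: 17.15
position: [0.491, -0.2253, 0.1812]
tcp_rot: [2.689, 1.621, 0.001]
contact_force: [-2.5, 2.0, 10.3]
finger_gap: 0.499
finger_force: 35.0
```

carry_out(
  dp=[
    [0,-0.005,0.015],
    [0,0,0],
  ],
  angular=[
    [0,0,0],
    [0,0,0],
  ],
  gripper=[40,40],
)

```text
clock: 17.4
position: [0.491, -0.2253, 0.1811]
tcp_rot: [2.688, 1.621, 0.002]
contact_force: [-3.5, 0.6, 12.1]
finger_gap: 0.506
finger_force: 35.0
```

carry_out(
  dp=[
    [0,0,0.015],
    [0,0,0],
  ],
  angular=[
    [0,0,0],
    [0,0,0],
  ],
  gripper=[40,40],
)

```text
clock: 17.65
position: [0.491, -0.2253, 0.181]
tcp_rot: [2.688, 1.621, 0.002]
contact_force: [-4.9, 2.7, 16.2]
finger_gap: 0.506
finger_force: 35.0
```

The height stopped falling at 0.181 m while the force rose to 16 N, so the lid is fully home. I'll let the tabs spring out.

carry_out(
  dp=[
    [0,0,0],
    [0,0,0],
    [0,0,0],
    [0,0,0],
    [0,0,0],
    [0,0,0],
    [0,0,0],
    [0,0,0],
  ],
  angular=[
    [0,0,0],
    [0,0,0],
    [0,0,0],
    [0,0,0],
    [0,0,0],
    [0,0,0],
    [0,0,0],
    [0,0,0],
  ],
  gripper=[46,50,54,58,62,68,76,76],
)

```text
clock: 18.65
position: [0.4902, -0.2249, 0.1781]
tcp_rot: [2.691, 1.622, 0.0]
contact_force: [-0.7, -0.7, 3.2]
finger_gap: 0.858
finger_force: 1.6
```

```bash
python3 - <<'E'
from h import *
np.set_printoptions(precision=4,suppress=True)
s=bot.get_state();f=snap('wrist','w6');print(s['position'],s['contact_force'],s['finger_gap'])
P=tabs(f,s,(150,130,360,300),s['position'][2]+.01)
cv2.imwrite('pics/w6c.png',cv2.resize(f['color'][130:330,100:420,::-1],(800,500)))
E
```

```text
[ 0.4902 -0.2249  0.1781] [-0.7463 -0.7223  3.1514] 0.8581689455344287
[299.2632 235.0605] [291 221  21  25 380] [ 0.5172 -0.228   0.1881]
[204.6921 234.9237] [194 221  20  25 367] [ 0.4739 -0.205   0.1881]
```

View pics/w6c.png

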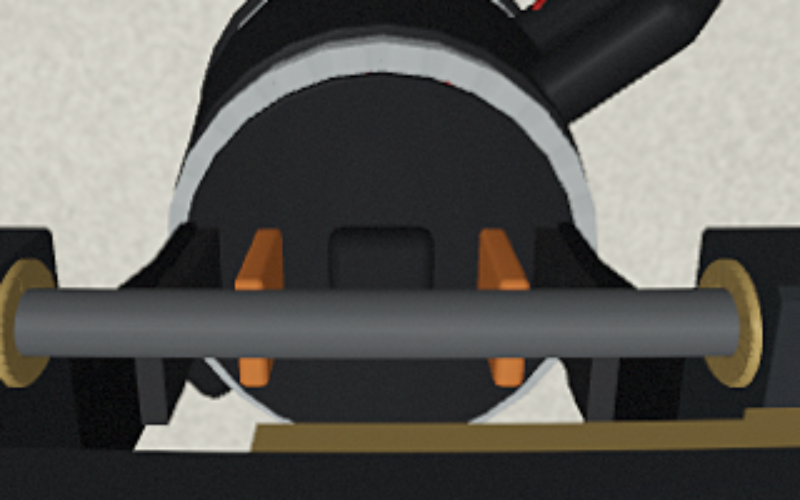

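The tabs have sprung out to about 50 mm centre to centre, the flange is inside the steel ring and the fingers are clear. I'll take the hand straight up.

carry_out(
  dp=[
    [0,0,-0.1],
    [0,0,-0.2],
    [0,0,-0.3],
    [0,0,-0.5],
    [0,0,-0.6],
    [0,0,-0.6],
    [0,0,-0.6],
    [0,0,-0.4],
  ],
  angular=[
    [0,0,0],
    [0,0,0],
    [0,0,0],
    [0,0,0],
    [0,0,0],
    [0,0,0],
    [0,0,0],
    [0,0,0],
  ],
  gripper=[76,76,76,76,80,80,80,80],
)

```text
clock: 19.7
position: [0.4905, -0.2251, 0.3458]
tcp_rot: [2.688, 1.62, 0.002]
contact_force: [0.1, 0.1, -0.4]
finger_gap: 0.919
finger_force: 0.0
```

carry_out(
  dp=[
    [-0.5,0,0],
    [-0.5,0,0],
    [-0.5,0,0],
    [0,0,0],
    [0,0,0],
  ],
  angular=[
    [0,0,0],
    [0,0,0],
    [0,0,0],
    [0,0,0],
    [0,0,0],
  ],
  gripper=[80,80,80,80,80],
)

```text
clock: 20.32
position: [0.4553, -0.2907, 0.3431]
tcp_rot: [-2.69, -1.621, -0.001]
contact_force: [-0.2, 0.1, 0.1]
finger_gap: 0.926
finger_force: 0.0
```

```bash
python3 - <<'E'
from h import *
np.set_printoptions(precision=4,suppress=True)
s=bot.get_state();f=snap('wrist','w7');print(s['position'],s['contact_force'])
P=tabs(f,s,(180,20,340,200),.206);print('sep',np.linalg.norm(P[0]-P[1]),(P[0]+P[1])/2)
E
```

```text
[ 0.4553 -0.2907  0.3431] [-0.1883  0.054   0.1103]
[277.0186 111.2186] [273  99   9  26 215] [ 0.5116 -0.2376  0.206 ]
[225.4093 111.4715] [222  99   8  26 193] [ 0.4682 -0.2149  0.206 ]
sep 0.04898616527842974 [ 0.4899 -0.2263  0.206 ]
```

View pics/w7.png

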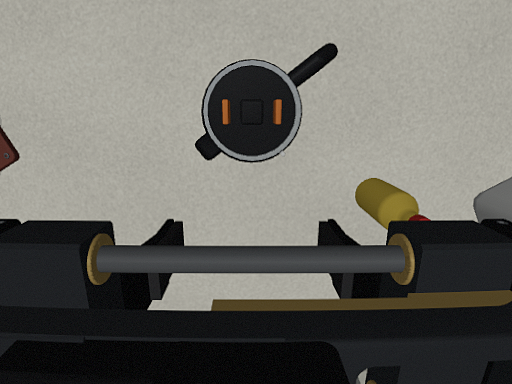

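The lid sits level and concentric in the ring at (252,111), with the tabs at rest spacing. No red seal shows and the hand is clear.

```bash
python3 -c "
from plant import job_done
print(job_done())"
```

```text
the job is handed in; nothing more can be done
None
```

The lid is fully home in the kettle's mouth with its tabs sprung out and the hand clear, and the job was handed in at about 20 s. The peak pressing force I read was about 16 N, and the mug, bottle and jar were not touched.

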